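# Cup on the sliding scale, clicked in under the drip tower

## Task

Stand the taller grey cup upright in the middle of the scale's weighing plate, then slide the scale carriage along its bed towards the drip tower until the tower's spring catch has ridden up and dropped into its notch. Feel for it: the notch is somewhere near the tower, and pushing too hard carries the carriage past it. Leave the cup standing on the plate and the catch sitting in the notch, and do not disturb the short cup, the leveling tool or the glass lid.

Things in the scene. Friction and masses are not known exactly. Their poses are not given: they have to be found in the camera images.
- bed: Slide bed fixed to the counter, 160 mm wide (x) and 450 mm long (y): dark walnut base with two steel rails, highest point 24 mm. Origin: centre of its underside. Its +y axis is the direction in which the carriage slides home.
- carriage (a joint): Travel of the aluminium carriage along the bed's +y, in m, 0 to 0.235; starts at 0 to 0.03. Carriage 152 mm wide, 215 long, deck top 40 mm above the counter, carrying the black scale (green rocker on its side). About 1.5 N of friction; it stays where it is left. The notch meets the catch at a travel between 0.16 and 0.215, different each time: it has to be felt.
- catch (a joint): Lift of the tower's upright spring catch (orange cap), in m. 0: carriage not yet under it. Sliding home, a gentle ramp raises it to 0.012 (4 to 8 N of push), then it drops into the notch and reads 0.005. The notch's far face is steep and stops the carriage; pushed with over 20 N it gives way and the catch rides on beyond at 0.012. From there the carriage can be drawn back into the notch.
- cam (a point): Front (+y) lower end of the brass cam strip on the carriage's +x edge (16 mm wide, top 70 mm above the counter). From here towards -y: ramp 42 mm long, crest 10 mm, notch 14 mm (about 6 mm of free play for the 10 mm catch), steep face, then level strip. The notch's near face is upright and holds the carriage against being drawn back.
- bed_end (a point): Middle of the bed's +y end, 24 mm up. The drip tower (not tracked, elsewhere along the bed's +y half each time) stands beyond the bed's +x side: steel column 315 mm high, 125 mm from the bed's middle line, an arm back over that line with a 20 mm nozzle, tip 255 mm above the counter. Its black catch bracket, 91 to 109 mm up, comes within 47 mm of the middle line.
- plate (a point): Centre of the top face of the scale's dark weighing plate, 100 mm (x) by 96 mm (y), 65 mm above the counter; on the carriage, axes as the bed's.
- handle (a point): Middle of the grip of the carriage's upright walnut handle, 85 mm above the counter. The handle is a block 30 mm wide (x), 14 mm thick (y), from the deck up to 105 mm above the counter; it stands on the carriage 125 mm on the -y side of the plate's centre. Axes as the bed's.
- tall_cup: The taller matte grey cup, open on top, 95 mm tall, 62 mm across at the rim, 60 mm at 15 mm height, 54 mm at the foot, wall 4 mm, about 0.22 kg. Origin: centre of its underside, z up through the mouth. Stands on the counter in front of the bed, either on the left or on the right.
- short_cup: The short matte grey cup, 55 mm tall, 66 mm across; origin at the centre of its underside. Bystander.
- leveler: Stainless leveling tool, 58 mm across, with a walnut knob, 66 mm tall in all; origin at the centre of its underside. Bystander.
- carafe_lid: Clear glass carafe lid, 90 mm across, with a glass knob, 42 mm tall in all; origin at the centre of its underside. Bystander.
Things that resemble listed ones, but are neither listed nor needed, are in the scene too. Leave any red look-alike of the tall_cup alone.

How it is judged:
By the outcome, as a careful person would: the job done as asked, in the order asked, and still so for the second after the job is handed in, with the robot touching nothing.
It also fails if it takes over 64 s, if anything falls off the work surface, if the arm or the gripper's body presses on something with over 40 N, if the wrist force passes 120 N, or if a joint passes its speed limit or range.

## Robot

A 7-joint arm with a two-finger parallel gripper is mounted at the origin on the work surface. World frame = base frame: x ahead of the robot, y to its left, z up, the work surface at z = 0. Lengths are in mm, angles in rad, forces in N, time in s.
With the tool pointing down it reaches from about 425 to 950 mm from the base axis. Payload 4.7 kg.
Tool frame: the origin (TCP) lies at the very end of the fingers, on their centre line; the grasp point (between the pads) lies 19 mm behind it; z points along the fingers, y is the line along which they close (so a half turn about z gives the same grasp; the last joint's range is limited). The gripper opens to 87 mm and grips with 3 to 60 N. Pads are 19 mm wide; open, the fingers measure 117 mm over their backs; the gripper's body (75 mm by 190 mm) begins 51 mm behind the grasp point.
Start: joints at [-1.221, 0.469, -0.049, 1.532, 0.024, 1.141, -0.082], TCP at [249.58, 627.183, 222.573] pointing down, gripper open.
Joint ranges: [-2.59, 2.59], [-0.33, 1.99], [-1.39, 1.29], [0.1, 2.45], [-1.04, 4.18], [0.21, 1.99], [-2.66, 2.66]. Speed limits (rad/s): [2.57, 2.57, 3.14, 3.14, 3.14, 3.14, 3.14].

## Interface

Orientations are given as a unit quaternion [x, y, z, w].
In Python, from plant import env gives the robot as it stands.
- The arm moves only by the tool move_arm, never from a script. Its arguments are lists of equal length, an entry for each row: "gripper": the finger opening in mm, from 0 to 87; "dp": the shift along the world's x, y, z in units of 60 mm (1.0 is 60 mm), a list of three; "spin": the turn about the world's z in degrees. In form: {"gripper": [gripper, ...], "dp": [[tx, ty, tz], ...], "spin": [spin, ...]}. A call has 1 to 20 rows; each row shifts and turns the commanded pose from where the row before left it; what a row does not reach is not made up. A row lasts 1/8 s, in which the tool goes at most 62.5 mm and 10.7 degrees, less where a joint would pass 70% of its speed; a pose out of reach is approached as far as the arm can. A call is refused whole if a number of a shift passes 1 or a number of a turn 10.7, either way. A call with a gripper value outside its range is refused whole. The fingers move at their own pace and stop on an object; "force" is the grip in N (left out, the last holds). Time passes only in rows, so rows that do not move let the fingers close. It gives the time, the measured TCP pose, the force, the opening and the grip force at its end, in the units of the state.
- env.get_obs(): the state, without advancing time (a new reading comes with each control period).
- env.grab_frame(name): name is "scene" or "side" or "wrist"; returns a dict with "pixels" (420x560x3 uint8, blue, green, red), "z_map" (420x560 float32, mm along the optical axis (not along the pixel's ray), 0 where there is no reading), "mtx" (3x3 intrinsics, pixels), "extrinsics" (4x4, takes a point from world to camera coordinates). Camera axes: x right, y down, z forward; pixel columns grow to the right and rows downward; lengths in mm; the calibration is good to about 2 mm. The wrist camera is an equidistant fisheye: a pixel r from the principal point sees the ray r / f radians off the axis. A picture is of the moment at which its call begins.
- env.job_done(): hands the job in; it is judged then, once.
The state is a dict: "clock": time; "q": joint angles; "qvel": joint speeds; "joint_torque": joint torques, N m; "position": TCP position; "ee_rot": TCP orientation; "ft_force": force on the tool from outside, world axes, zero at the start; "torque": the same for the moment, N m; "finger_gap": opening from 0.0 (shut) to 1.0 (fully open); "grip_force": force on a finger pad.
Only numpy, scipy, OpenCV 4.12 (cv2) and the standard library are available. Lean on these libraries where they do the work, as an engineer would, in place of code of your own. Each camera call takes 0.05 s, during which the arm holds its last target. There are 200 camera calls.

## Working session

There is one attempt and no reset: what is moved stays moved. The work goes in short steps, Python scripts to look and compute and a tool call to move; the robot and the scene stay as the last step left them, time stands still between calls to the robot, and variables do not carry over. Pictures are saved under pics/ and viewed, at most 10 in all, crops included, and the job is handed in when it is done.

Besides the shell and the picture viewer there is one more tool, called after "Emit:" as name([rows], argument=value, ...), one row to a line, values as JSON. move_arm: Moves the arm, as the interface text tells. Its arguments: {"type":"object","properties":{"gripper":{"type":"array","items":{"type":"number"}},"dp":{"type":"array","items":{"type":"array","items":{"type":"number"}}},"spin":{"type":"array","items":{"type":"number"}},"force":{"type":"number"}},"required":["gripper","dp","spin"]}

```bash
ls; mkdir -p pics
cat > h.py <<'E'
import numpy as np, cv2
from plant import env
def grab(n,save=None):
    f=env.grab_frame(n)
    if save: np.savez('pics/'+save+'.npz',**{k:np.asarray(v) for k,v in f.items()}); cv2.imwrite('pics/'+save+'.png',f['pixels'])
    return f
def cloud(f):
    K=np.array(f['mtx']);T=np.array(f['extrinsics']);z=np.array(f['z_map']).astype(float)
    v,u=np.indices(z.shape)
    c=np.stack([(u-K[0,2])/K[0,0]*z,(v-K[1,2])/K[1,1]*z,z],-1)
    w=(c-T[:3,3])@T[:3,:3]
    w[z<=0]=np.nan
    return w
E
python3 - <<'E'
from h import *
a=grab('scene','s0');b=grab('side','d0')
o=env.get_obs();print(o)
for f in(a,b): print(np.linalg.inv(f['extrinsics'])[:3,3], f['mtx'][0][0])
E
```

```text
pics
{'clock': 0.1, 'q': array([-1.22087396,  0.46938544, -0.04854923,  1.53357926,  0.02412217,
        1.1409941 , -0.08228934]), 'qvel': array([ 7.70352915e-07, -2.80104776e-03, -9.01362127e-04, -3.53790943e-03,
        3.89427012e-04,  7.48833732e-04,  1.57231775e-03]), 'joint_torque': array([ 3.19732935e-04, -5.09171712e+01, -8.14137538e-02, -2.36829472e+01,
       -6.15266128e-02,  3.45479313e-02,  5.55441807e-05]), 'position': array([249.45263509, 626.63365005, 221.58558704]), 'ee_rot': array([ 1.88276521e-01,  9.82115655e-01, -8.82395943e-04, -1.16958572e-04]), 'ft_force': array([-0.49068421,  0.56377621,  0.16445938]), 'torque': array([-0.07162766, -0.02558663, -0.00829405]), 'grip_force': 0.0, 'finger_gap': 0.9982704255432696}
[1083.32983176 -389.5877448   572.28463542] 442.8689170053308
[ 222.14777614 -460.36748316  749.64298241] 424.3904202068993
```

View pics/s0.png

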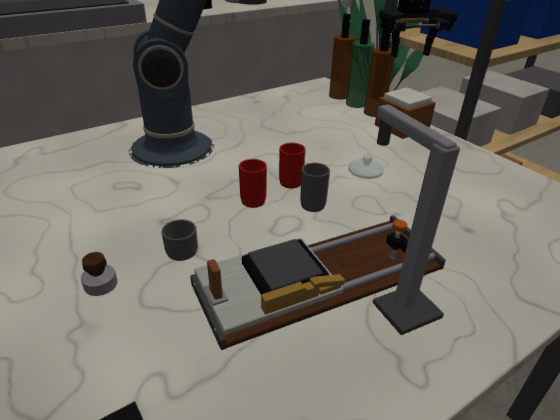

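View pics/d0.png

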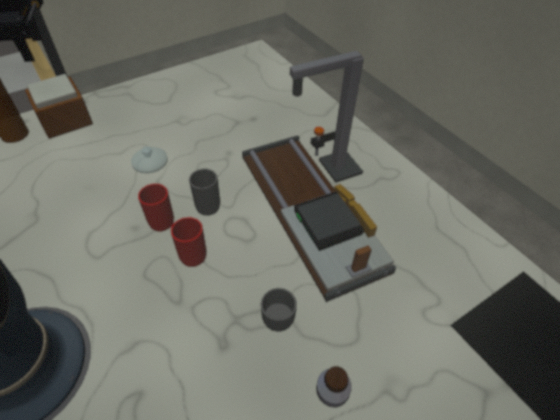

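Grey candidates: scene (315,187) is the taller grey cup. Scene (180,240) is the short, wide grey cup, a bystander. (253,183) and (291,165) are red look-alikes. In the side view they are at (205,192), (279,309), and red (156,207) and (189,242). The bed runs from the handle (215,280) to the tower (410,300) in the scene view. I'll measure both views and crop the candidate cup.

```bash
cat > m.py <<'E'
from h import *
def load(n): return dict(np.load(f'pics/{n}.npz'))
if __name__=='__main__':
    fs={n:load(n) for n in('s0','d0')}
    for n,f in fs.items():
        w=cloud(f);hsv=cv2.cvtColor(f['pixels'],cv2.COLOR_BGR2HSV)
        print(n)
        pts={'s0':dict(tall=(315,190),short=(180,242),handle=(215,278),plate=(285,265),deck=(240,290),lid=(366,168),lev=(95,265),cap=(399,226),brass=(288,297),r1=(253,183),r2=(291,165)),
             'd0':dict(tall=(205,192),short=(279,315),handle=(361,258),plate=(330,215),deck=(345,272),lid=(149,160),lev=(336,380),cap=(319,131),brass=(362,215),r1=(156,207),r2=(189,242))}[n]
        for k,(u,v) in pts.items(): print(k,np.round(w[v,u]))
        # rim of tall cup: points 85..100 high near
        u,v=pts['tall'];c=w[v,u]
        near=np.hypot(w[...,0]-c[0],w[...,1]-c[1])<75
        grey=(hsv[...,1]<90)
        m=near&grey&(w[...,2]>88)&(w[...,2]<102)
        p=w[m]; A=np.c_[2*p[:,:2],np.ones(len(p))];s=np.linalg.lstsq(A,(p[:,:2]**2).sum(1),rcond=None)[0]
        print('rim',len(p),s[:2],np.sqrt(s[2]+s[0]**2+s[1]**2),p[:,2].max(), (p[:,:2].min(0)+p[:,:2].max(0))/2,np.ptp(p[:,:2],axis=0))
        # plate plane points
        u,v=pts['plate'];c=w[v,u]
        m=(np.abs(w[...,2]-c[2])<4)&(np.hypot(w[...,0]-c[0],w[...,1]-c[1])<90)&(hsv[...,2]<90)
        m=cv2.morphologyEx(m.astype(np.uint8),cv2.MORPH_OPEN,np.ones((3,3)))>0
        p=w[m];r=cv2.minAreaRect(p[:,:2].astype(np.float32));print('plate',len(p),r,np.median(p[:,2]))
        # handle
        u,v=pts['handle'];c=w[v,u]
        m=(w[...,2]>55)&(w[...,2]<112)&(np.hypot(w[...,0]-c[0],w[...,1]-c[1])<35)
        p=w[m];r=cv2.minAreaRect(p[:,:2].astype(np.float32));print('handle',len(p),r,p[:,2].max())
        t=p[p[:,2]>p[:,2].max()-5];print('handle top',cv2.minAreaRect(t[:,:2].astype(np.float32)))
        # brass
        m=cv2.inRange(hsv,(15,120,60),(30,255,255))>0
        m&=(w[...,2]>45)&(w[...,2]<80)&(np.hypot(w[...,0]-c[0],w[...,1]-c[1])<300)
        p=w[m];print('brass',len(p),cv2.minAreaRect(p[:,:2].astype(np.float32)))
    f=fs['s0']['pixels'];cr=np.hstack([cv2.resize(f[130:280,150:350],(400,300),interpolation=3),cv2.resize(fs['d0']['pixels'][150:300,110:310],(400,300),interpolation=3)])
    cv2.imwrite('pics/crop.png',cr)
E
python3 m.py
```

```text
s0
tall [464. 137.  61.]
short [ 459. -174.   51.]
handle [ 618. -182.   91.]
plate [632. -58.  67.]
deck [ 619. -139.   42.]
lid [397. 358.  17.]
lev [ 450. -324.   60.]
cap [719. 106. 139.]
brass [691. -94.  62.]
r1 [376.  35.  67.]
r2 [354. 152.  66.]
rim 230 [440.28687516 154.15566399] 28.79955545874887 97.93270663135388 [439.11766362 154.16530385] [65.65151558 62.05535079]
plate 2301 ((634.1611328125, -62.682525634765625), (111.95292663574219, 126.06671142578125), 80.49451446533203) 65.88267656529116
handle 392 ((604.823486328125, -176.6692657470703), (14.666197776794434, 30.961299896240234), 81.04519653320312) 107.66656707344802
handle top ((604.1546020507812, -176.6917266845703), (14.192075729370117, 29.6698055267334), 80.43574523925781)
brass 846 ((683.7696533203125, -58.46527862548828), (148.5906524658203, 27.000919342041016), 81.7782211303711)
d0
tall [430. 130.  82.]
short [ 430. -161.    7.]
handle [ 597. -180.   90.]
plate [626. -53.  65.]
deck [ 578. -168.   40.]
lid [381. 358.  18.]
lev [ 429. -325.   66.]
cap [712. 112. 137.]
brass [679. -92.  71.]
r1 [326. 143.  86.]
r2 [344.  23.  91.]
rim 236 [440.28666299 156.3935271 ] 28.75215922637031 98.79730076592068 [440.55331672 156.63990593] [61.50943298 63.02375601]
plate 1724 ((622.6990966796875, -50.106605529785156), (100.78609466552734, 100.97245788574219), 82.94236755371094) 65.60268426738375
handle 322 ((604.1705932617188, -175.00128173828125), (14.795488357543945, 31.01028060913086), 80.66414642333984) 108.39697005514022
handle top ((603.6693725585938, -174.54087829589844), (13.68455982208252, 29.737951278686523), 79.26699829101562)
brass 448 ((589.0962524414062, -179.1061248779297), (434.43438720703125, 80.95236206054688), 50.89017105102539)
```

View pics/crop.png

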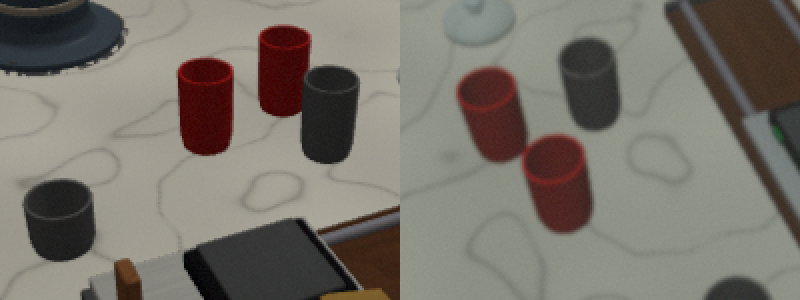

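The crop shows the cup at scene (315,187) is matte grey, tall and upright, clearly taller than the grey cup at (180,240). Its centre is about (440,155) with the rim at about 97. The bed's +y direction is about 81° in world, the plate centre is about (623.5,-51.5,65.5), and the handle is at (604,-176).

Emit:
move_arm([
  [0.317,-0.786,0],
  [0.317,-0.786,0],
  [0.317,-0.786,0],
  [0.317,-0.786,0],
  [0.317,-0.786,0],
  [0.317,-0.786,0],
  [0.317,-0.786,0],
  [0.317,-0.786,0],
  [0.317,-0.786,0],
  [0.317,-0.786,0],
  [0,0,0],
], gripper=[87,87,87,87,87,87,87,87,87,87,87], spin=[0,0,0,0,0,0,0,0,0,0,0], force=20)

```text
clock: 1.48
position: [440.8, 151.4, 222.5]
ee_rot: [0.192, 0.981, -0.001, 0.0]
ft_force: [-0.2, 0.6, -0.5]
finger_gap: 0.995
grip_force: 0.0
```

Emit:
move_arm([
  [0,0.05,-0.6],
  [0,0,-0.6],
  [0,0,-0.3],
  [0,0,0],
], gripper=[87,87,87,87], spin=[0,0,0,0])

```text
clock: 1.98
position: [438.3, 159.0, 131.2]
ee_rot: [0.188, 0.982, -0.001, -0.002]
ft_force: [0.2, -0.4, -0.4]
finger_gap: 0.997
grip_force: 0.0
```

Run:
```python
from h import *
f=grab('wrist','w0');o=env.get_obs();print(o['position'],o['ee_rot'])
K=f['mtx'];T=f['extrinsics'];z=f['z_map'].astype(float)
v,u=np.indices(z.shape);x=(u-K[0,2])/K[0,0];y=(v-K[1,2])/K[1,1];r=np.hypot(x,y)+1e-9
c=np.stack([x/r*np.tan(r)*z,y/r*np.tan(r)*z,z],-1);w=(c-T[:3,3])@T[:3,:3]
m=(z>0)&(np.hypot(w[...,0]-440,w[...,1]-155)<45)&(w[...,2]>85)&(w[...,2]<105)
p=w[m];A=np.c_[2*p[:,:2],np.ones(len(p))];s=np.linalg.lstsq(A,(p[:,:2]**2).sum(1),rcond=None)[0]
print(len(p),s[:2],np.sqrt(s[2]+s[0]**2+s[1]**2),np.percentile(p,[2,50,98],axis=0))
```

```text
[439.25851933 159.23952304 132.28645763] [ 1.87687666e-01  9.82228547e-01 -2.51911396e-04 -5.98625800e-04]
1772 [438.72661532 156.8075251 ] 28.367217322965157 [[409.57761744 127.15103973  85.57044774]
 [431.76555229 163.78957127  94.20849123]
 [466.34602312 185.79593419  95.87025999]]
```

Emit:
move_arm([
  [0,-0.05,-0.3],
  [0,0,-0.4],
  [0,0,-0.4],
  [0,0,-0.3],
  [0,0,-0.13],
  [0,0,0],
  [0,0,0],
  [0,0,0],
  [0,0,0],
  [0,0,0],
  [0,0,0],
  [0,0,0],
], gripper=[87,87,87,87,87,87,60,55,55,55,55,55], spin=[0,0,0,0,0,0,0,0,0,0,0,0], force=20)

```text
clock: 3.52
position: [440.0, 155.7, 41.1]
ee_rot: [0.188, 0.982, 0.0, 0.0]
ft_force: [-0.8, -1.2, 5.3]
finger_gap: 0.712
grip_force: 20.0
```

Emit:
move_arm([
  [0,0,0.2],
  [0,0,0.6],
  [0,0,0.8],
  [0,0,0.75],
  [0.15,-0.72,0],
  [0.15,-0.72,0],
  [0.15,-0.72,0],
  [0.15,-0.72,0],
  [0.6,-0.14,0],
  [0.6,-0.14,0],
  [0.6,-0.14,0],
  [0.6,-0.14,0],
  [0.05,0,0],
  [0,0,0],
  [0,0,0],
], gripper=[55,55,55,55,55,55,55,55,55,55,55,55,55,55,55], spin=[0,0,0,0,-9.7,-9.7,-9.7,-9.7,-9.7,-9.7,-9.7,-9.7,0,0,0])

```text
clock: 5.4
position: [621.6, -50.5, 181.7]
ee_rot: [0.762, 0.648, -0.0, -0.001]
ft_force: [0.3, -0.0, -2.3]
finger_gap: 0.712
grip_force: 20.0
```

Run:
```python
from h import *
o=env.get_obs();print(o['position'],o['q'],o['finger_gap']*87,o['ft_force'])
from scipy.spatial.transform import Rotation as R
print(R.from_quat(o['ee_rot']).as_matrix().round(3))
```

```text
[621.57564073 -50.48562055 181.73008592] [-0.37592036  0.45755604  0.53671159  1.73130581 -0.26789762  1.0273348
  0.09393262] 61.95571023995707 [ 0.29076764 -0.03555565 -2.30987781]
[[ 0.161  0.987 -0.001]
 [ 0.987 -0.161  0.001]
 [ 0.001 -0.001 -1.   ]]
```

Emit:
move_arm([
  [0.03,-0.02,-0.4],
  [0,0,-0.4],
  [0,0,-0.25],
  [0,0,-0.13],
  [0,0,0],
], gripper=[55,55,55,55,55], spin=[0,0,0,0,0])

```text
clock: 6.02
position: [624.4, -52.0, 110.9]
ee_rot: [0.762, 0.647, -0.0, -0.0]
ft_force: [-0.8, -0.3, -1.2]
finger_gap: 0.711
grip_force: 20.0
```

Emit:
move_arm([
  [0,0,-0.03],
  [0,0,0],
  [0,0,-0.01],
  [0,0,0],
], gripper=[55,55,55,55], spin=[0,0,0,0])

```text
clock: 6.52
position: [624.6, -52.0, 108.7]
ee_rot: [0.762, 0.647, 0.0, 0.0]
ft_force: [0.3, -0.1, -1.5]
finger_gap: 0.708
grip_force: 20.0
```

Emit:
move_arm([
  [-0.01,0,-0.03],
  [0,0,0],
  [0,0,-0.01],
  [0,0,0],
], gripper=[55,55,55,55], spin=[0,0,0,0])

```text
clock: 7.02
position: [624.0, -52.0, 106.2]
ee_rot: [0.762, 0.647, 0.0, 0.0]
ft_force: [-0.5, 0.1, -0.0]
finger_gap: 0.713
grip_force: 20.0
```

Emit:
move_arm([
  [0,0,-0.01],
  [0,0,0],
  [0,0,0],
  [0,0,0],
  [0,0,0],
  [0,0,0],
  [0,0,0.2],
  [0,0,0.5],
  [0,0,0.6],
  [0,0,0.2],
  [0,0,0],
], gripper=[64,66,70,78,87,87,87,87,87,87,87], spin=[0,0,0,0,0,0,0,0,0,0,0])

```text
clock: 8.4
position: [624.3, -52.0, 196.5]
ee_rot: [0.762, 0.647, 0.001, 0.0]
ft_force: [-0.2, 0.6, 0.6]
finger_gap: 0.996
grip_force: 0.0
```

Run:
```python
from h import *
a=grab('scene','s1');b=grab('side','d1')
print(env.get_obs()['position'])
cv2.imwrite('pics/v1.png',np.hstack([a['pixels'][150:350,150:450],b['pixels'][100:300,180:430]]))
u=dict(s=(213,280),d=(361,258))
for n,f in(('s',a),('d',b)):
    w=cloud(f)
    for nm,c,r,lo,hi in(('rim',(624,-52),40,145,166),('handle',(604,-176),28,98,112)):
        p=w[(np.hypot(w[...,0]-c[0],w[...,1]-c[1])<r)&(w[...,2]>lo)&(w[...,2]<hi)]
        print(n,nm,len(p),(p.min(0)+p.max(0))/2,p.max(0)-p.min(0))
```

```text
[623.19722652 -51.72894181 194.50919209]
s rim 644 [623.99358432 -53.74335315 153.8744174 ] [62.17961342 59.88006661 17.63129535]
s handle 148 [ 604.54233722 -177.23344253  102.63315777] [30.42344042 16.15113537  8.793499  ]
d rim 460 [624.19584627 -50.50835553 153.96202017] [61.68653611 62.20366011 17.8099088 ]
d handle 124 [ 604.40151468 -174.40510551  102.88045151] [29.85470142 16.55796252  9.74364379]
```

View pics/v1.png

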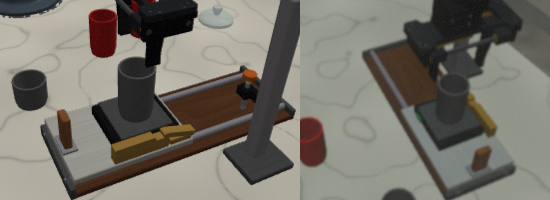

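The cup stands upright in the middle of the plate, in the left crop at about (137,90) and the right crop at (452,105). The catch's orange cap is at left (248,75). The handle hasn't moved. Next I grip the handle across its width.

Emit:
move_arm([
  [-0.1,-0.69,0],
  [-0.11,-0.69,0],
  [-0.11,-0.69,0],
  [0,0,0],
  [0,0,-0.6],
  [0,0,-0.6],
  [0,0,-0.5],
  [0,0,-0.3],
  [0,0,-0.2],
  [0,0,0],
], gripper=[87,87,87,87,87,70,60,60,60,60], spin=[0,0,0,0,0,0,0,0,0,0])

```text
clock: 9.75
position: [604.6, -175.9, 63.0]
ee_rot: [0.762, 0.648, -0.0, -0.0]
ft_force: [-0.3, -0.3, 0.6]
finger_gap: 0.696
grip_force: 0.0
```

Emit:
move_arm([
  [0,0,0],
  [0,0,0],
  [0,0,0],
  [0,0,0],
  [0,0,0],
  [0,0,0],
  [0,0,0],
], gripper=[40,25,25,25,25,25,25], spin=[0,0,0,0,0,0,0], force=30)

```text
clock: 10.62
position: [604.4, -176.2, 63.9]
ee_rot: [0.762, 0.648, -0.0, -0.0]
ft_force: [-2.6, 0.3, 5.4]
finger_gap: 0.343
grip_force: 30.0
```

Emit:
move_arm([
  [0.007,0.041,0],
  [0.013,0.082,0],
  [0.013,0.082,0],
  [0.013,0.082,0],
  [0.013,0.082,0],
  [0.013,0.082,0],
  [0.013,0.082,0],
  [0.013,0.082,0],
  [0.013,0.082,0],
  [0.013,0.082,0],
  [0.013,0.082,0],
  [0.013,0.082,0],
  [0.013,0.082,0],
  [0.013,0.082,0],
  [0.013,0.082,0],
  [0.013,0.082,0],
  [0.013,0.082,0],
  [0.007,0.041,0],
], gripper=[25,25,25,25,25,25,25,25,25,25,25,25,25,25,25,25,25,25], spin=[0,0,0,0,0,0,0,0,0,0,0,0,0,0,0,0,0,0])

```text
clock: 12.88
position: [616.9, -92.5, 63.9]
ee_rot: [0.762, 0.647, -0.001, -0.001]
ft_force: [-6.4, -1.7, 7.9]
finger_gap: 0.344
grip_force: 30.0
```

```bash
cat > chk.py <<'E'
from h import *
import sys
n=sys.argv[1]
a=grab('scene','s'+n);b=grab('side','d'+n)
o=env.get_obs();print(o['position'],o['ft_force'],o['finger_gap']*87)
for n,f in(('s',a),('d',b)):
    w=cloud(f);hsv=cv2.cvtColor(f['pixels'],cv2.COLOR_BGR2HSV)
    org=(cv2.inRange(hsv,(3,180,120),(14,255,255))>0)&(np.hypot(w[...,0]-715,w[...,1]-109)<30)
    print(n,'cap',org.sum(),np.median(w[org],0).round(1),'zmax',np.nanpercentile(w[org][:,2],95).round(1))
    d=np.array([.158,.987]);g=(w[...,:2]-[624,-52])@d
    p=w[(w[...,2]>145)&(w[...,2]<166)&(np.abs((w[...,:2]-[624,-52])@[.987,-.158])<45)&(g>-20+o['position'][1]+176-30)&(g<o['position'][1]+176+70)]
    print('rim',len(p),(p.min(0)+p.max(0))/2)
E
python3 chk.py 2
```

```text
[616.96163651 -92.07591791  63.85084113] [-6.75292346  1.17312233  8.78993582] 29.9055545476265
s cap 74 [714.3 111.6 139. ] zmax 140.0
rim 666 [636.63443893  31.10099367 153.74505085]
d cap 31 [711.8 112.2 138.7] zmax 141.0
rim 340 [637.07353822  35.0956848  154.02296575]
```

Emit:
move_arm([
  [-0.015,0.041,0.01],
  [0.006,0.041,0],
  [0.006,0.041,0],
  [0.006,0.041,0],
  [0.006,0.041,0],
  [0.006,0.041,0],
  [0.006,0.041,0],
  [0.006,0.041,0],
  [0.006,0.041,0],
  [0.006,0.041,0],
  [0.006,0.041,0],
  [0.006,0.041,0],
], gripper=[25,25,25,25,25,25,25,25,25,25,25,25], spin=[0,0,0,0,0,0,0,0,0,0,0,0])

```text
clock: 14.48
position: [620.9, -65.6, 64.0]
ee_rot: [0.762, 0.647, -0.001, 0.001]
ft_force: [1.5, -9.2, -8.3]
finger_gap: 0.341
grip_force: 30.0
```

```bash
python3 chk.py 3
```

```text
[620.97587853 -64.96095735  63.98161801] [ 2.73990517 -4.95149607 -7.08786164] 29.583342341062462
s cap 69 [715.  111.6 139. ] zmax 140.3
rim 645 [640.45652277  57.48715953 153.71605761]
d cap 30 [712.  113.3 139.1] zmax 140.2
rim 316 [640.05804486  62.99812679 154.30285436]
```

Emit:
move_arm([
  [0.002,0.033,-0.005],
  [0.005,0.033,0],
  [0.005,0.033,0],
  [0.005,0.033,0],
  [0.005,0.033,0],
  [0.005,0.033,0],
  [0,0,0],
  [0,0,0],
], gripper=[25,25,25,25,25,25,25,25], spin=[0,0,0,0,0,0,0,0])

```text
clock: 15.58
position: [622.9, -51.9, 63.9]
ee_rot: [0.762, 0.647, -0.0, 0.0]
ft_force: [1.6, -3.0, -4.6]
finger_gap: 0.343
grip_force: 30.0
```

```bash
python3 chk.py 4
```

```text
[622.97785803 -51.62447425  63.93632443] [ 2.69092028 -4.2382926  -5.71275376] 29.781390464317933
s cap 76 [714.5 112.1 142.9] zmax 143.9
rim 645 [642.20291272  71.42976601 154.03455241]
d cap 21 [709.9 115.8 143. ] zmax 144.7
rim 305 [642.02546397  75.23353357 154.77415187]
```

Emit:
move_arm([
  [0.005,0.033,0],
  [0.005,0.033,0],
  [0.005,0.033,0],
  [0.005,0.033,0],
  [0.005,0.033,0],
  [0.005,0.033,0],
  [0.005,0.033,0],
  [0.005,0.033,0],
  [0.005,0.033,0],
  [0.005,0.033,0],
  [0.005,0.033,0],
  [0.005,0.033,0],
  [0,0,0],
  [0,0,0],
], gripper=[25,25,25,25,25,25,25,25,25,25,25,25,25,25], spin=[0,0,0,0,0,0,0,0,0,0,0,0,0,0])

```text
clock: 17.42
position: [626.6, -27.4, 63.9]
ee_rot: [0.762, 0.647, 0.0, 0.0]
ft_force: [3.0, -3.9, -4.6]
finger_gap: 0.342
grip_force: 30.0
```

```bash
python3 chk.py 5
```

```text
[626.58206321 -27.38515281  63.95100065] [ 2.54745046 -3.30258386 -5.56337188] 29.718853036750005
s cap 75 [714.8 112.5 149.8] zmax 151.3
rim 635 [645.65236953  96.03953748 153.92844342]
d cap 0 [nan nan nan] zmax nan
rim 286 [646.12330585 100.25183263 154.63320158]
  return _methods._mean(a, axis=axis, dtype=dtype,
  ret = um.true_divide(
  return np.nanmean(a, axis, out=out, keepdims=keepdims)
```

Emit:
move_arm([
  [0.004,0.025,0],
  [0.004,0.025,0],
  [0.004,0.025,0],
  [0.004,0.025,0],
  [0.004,0.025,0],
  [0.004,0.025,0],
  [0,0,0],
  [0,0,0],
], gripper=[25,25,25,25,25,25,25,25], spin=[0,0,0,0,0,0,0,0])

```text
clock: 18.52
position: [628.1, -17.1, 63.9]
ee_rot: [0.762, 0.648, 0.001, -0.0]
ft_force: [3.8, 0.7, -4.5]
finger_gap: 0.343
grip_force: 30.0
```

```bash
python3 chk.py 6 2>/dev/null
```

```text
[628.11500001 -17.16919821  63.9360145 ] [ 3.26893485  0.65157891 -4.23099641] 29.419395728816898
s cap 60 [715.9 110.8 150.2] zmax 151.5
rim 632 [647.69234626 106.22466606 153.67867342]
d cap 0 [nan nan nan] zmax nan
rim 283 [647.40265889 110.6445784  154.10744121]
```

Emit:
move_arm([
  [0.003,0.016,0],
  [0.003,0.016,0],
  [0.003,0.016,0],
  [0.003,0.016,0],
  [0,0,0],
  [0,0,0],
], gripper=[25,25,25,25,25,25], spin=[0,0,0,0,0,0])

```text
clock: 19.38
position: [629.0, -11.6, 63.9]
ee_rot: [0.762, 0.648, 0.001, -0.001]
ft_force: [2.7, 4.4, -3.0]
finger_gap: 0.343
grip_force: 30.0
```

```bash
python3 chk.py 7 2>/dev/null
```

```text
[628.94610766 -11.6333964   63.93718671] [ 2.44725464  5.797696   -3.46828029] 29.74284178416535
s cap 76 [715.5 112.4 143.2] zmax 144.4
rim 626 [648.71204906 110.82594412 153.8028207 ]
d cap 0 [nan nan nan] zmax nan
rim 274 [648.30845985 115.203715   154.18068089]
```

Emit:
move_arm([
  [0.002,0.016,0],
  [0.002,0.016,0],
  [0,0,0],
  [0,0,0],
], gripper=[25,25,25,25], spin=[0,0,0,0])

```text
clock: 19.98
position: [628.9, -11.6, 63.9]
ee_rot: [0.762, 0.648, 0.0, -0.0]
ft_force: [3.8, 4.1, -4.1]
finger_gap: 0.344
grip_force: 30.0
```

```bash
python3 chk.py 8 2>/dev/null
python3 - <<'E'
import cv2,numpy as np
a=cv2.imread('pics/s8.png')
cv2.imwrite('pics/v8.png',cv2.resize(a[150:310,250:460],None,fx=3.5,fy=3.5,interpolation=3))
E
```

```text
[628.94571075 -11.6089995   63.92289786] [ 2.93363541  4.98619695 -2.98526019] 29.741052264949296
s cap 75 [715.2 111.9 143.2] zmax 144.2
rim 622 [648.34081079 111.48651692 153.71386334]
d cap 0 [nan nan nan] zmax nan
rim 281 [648.79525421 115.77327483 154.08362326]
```

View pics/v8.png

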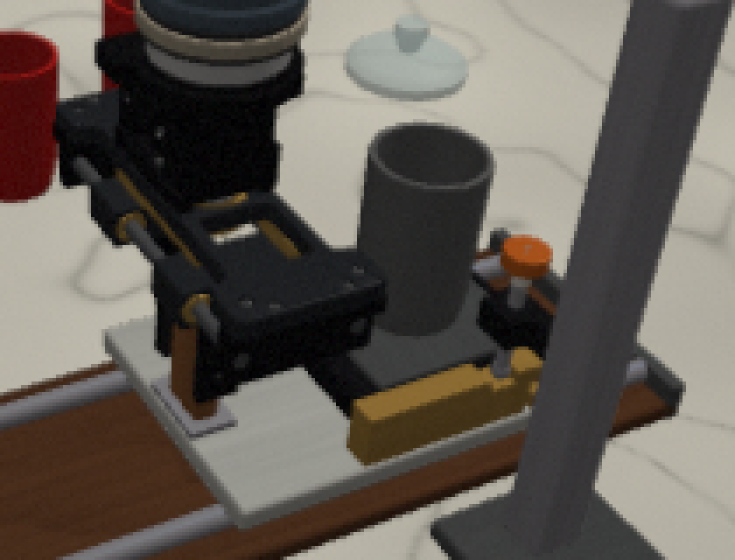

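The catch stem (500,360) sits in the notch of the brass strip, between the crest and the level strip, and the cup stands upright. I'll release the handle and rise.

Emit:
move_arm([
  [0,0,0],
  [0,0,0],
  [0,0,0],
  [0,0,0],
  [0,0,0],
  [0,0,0.3],
  [0,0,0.5],
  [0,0,0.5],
  [-0.1,-0.5,0.3],
  [-0.2,-0.7,0],
  [-0.2,-0.7,0],
  [0,0,0],
], gripper=[32,40,50,60,60,60,60,60,60,60,60,60], spin=[0,0,0,0,0,0,0,0,0,0,0,0])

```text
clock: 21.58
position: [597.5, -132.0, 161.8]
ee_rot: [0.765, 0.644, -0.0, 0.001]
ft_force: [-0.4, 0.2, 0.4]
finger_gap: 0.689
grip_force: 0.0
```

```bash
python3 chk.py 9 2>/dev/null
python3 - <<'E'
import cv2,numpy as np
a=cv2.imread('pics/s9.png')
cv2.imwrite('pics/v9.png',cv2.resize(a[140:320,60:460],None,fx=2,fy=2,interpolation=3))
from h import cloud
f=dict(np.load('pics/s9.npz'));w=cloud(f)
p=w[(np.hypot(w[...,0]-629,w[...,1]+11)<28)&(w[...,2]>98)&(w[...,2]<112)];print('handle',len(p),(p.min(0)+p.max(0))/2)
E
```

```text
[ 599.09697243 -126.84091736  160.97514659] [-0.0944406   0.76857535 -0.99997159] 60.318636440744136
s cap 76 [714.7 112.7 143.3] zmax 144.1
handle 129 [629.08633805 -13.0827549  102.95095879]
```

View pics/v9.png

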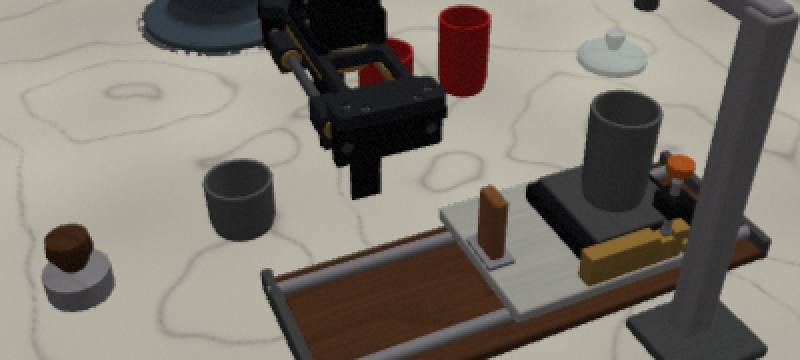

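The cup stands on the plate (622,150), the catch (680,168) has stayed down in the notch, and the bystanders are untouched. The gripper is clear, so I'm handing in.

```bash
python3 -c "
from plant import env
print(env.job_done())"
```

```text
the job is handed in; nothing more can be done
None
```

The tall grey cup is standing upright in the middle of the scale's plate, the catch is sitting in the notch, and the short cup, leveling tool and glass lid were left alone; I handed the job in at about 22 s, and it returned no verdict.

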